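Weigh a basket on a sprung hand scale and set it on the board

ROBOT

A 6-joint arm with a two-finger parallel gripper is mounted at the origin on a cart in front of the work surface, level with it; the furniture and walls round the work are solid. World frame = base frame: x ahead of the robot, y to its left, z up, the work surface at z = 0. Lengths are in m, angles in rad, forces in N, time in s.
With the tool pointing down it reaches from about 0.375 to 0.975 m from the base axis. Payload 3.8 kg.
Tool frame: the origin (TCP) lies between the finger pads; the fingertips stand 17 mm ahead of it and the grasp point (between the pads) lies 2 mm behind it; z points along the fingers, y is the line along which they close (so a half turn about z gives the same grasp; the last joint's range is limited). The gripper opens to 85 mm and grips with 20 to 120 N. Pads are 22 mm wide; open, the fingers measure 114 mm over their backs; the gripper's body (76 mm by 85 mm) begins 54 mm behind the grasp point. The pads swing forward as they close: fully open they stand 13 mm farther back than shut.
Start: joints at [-1.148, 0.264, 1.604, -0, 1.274, -0.037], TCP at [0.3, -0.605, 0.21] pointing down, gripper open.
Joint ranges: [-2.63, 2.63], [-0.94, 2.18], [0.31, 2.57], [-1.31, 4.45], [0, 2.66], [-2.55, 2.55]. Speed limits (rad/s): [2.57, 2.57, 3.14, 3.14, 3.14, 3.14].

INTERFACE

Orientations are given as a rotation vector (axis times angle).
In Python, from workcell import bot gives the robot as it stands.
- The arm moves only by the tool play_rows, never from a script. Its argument "steps" is one flat list of numbers, 4 for each row, row after row: the shift along the tool's x, y, z in m, then the turn about the tool's z in rad. A call has 1 to 10 rows; each row is the pose to reach, as a shift and turn from the pose commanded when the call began, along the tool's axes at that moment; what a row does not reach only later rows make up. A row lasts 1/8 s, in which the tool goes at most 62.5 mm and 10.7 degrees, less where a joint would pass 70% of its speed; a pose out of reach is approached as far as the arm can. A call with a gripper value outside its range is refused whole. "jaw" is the closure in counts, from 0 (fully open) to 255 (shut), set as the call begins (left out, the last holds). The fingers move at their own pace and stop on an object; "grip_force" is the grip in N (left out, the last holds). Time passes only in rows, so rows that repeat a pose let the fingers close. It gives the time, the measured TCP pose, the force, the opening and the grip force at its end, in the units of the state.
- bot.read_state(): the state, without advancing time (a new reading comes with each control period).
- bot.read_camera(name): name is "side" or "top" or "wrist"; returns a dict with "pixels" (420x560x3 uint8, blue, green, red), "mtx" (3x3 intrinsics, pixels), "R" (3x3) and "t" (3): a world point X has camera coordinates R X + t. Camera axes: x right, y down, z forward; pixel columns grow to the right and rows downward; lengths in m; the calibration is good to about 2 mm. A picture is of the moment at which its call begins. There is no depth.
- bot.finish_job(): hands the job in; it is judged then, once.
The state is a dict: "time": time; "q": joint angles; "joint_vel": joint speeds; "joint_torque": joint torques, N m; "tool_pos": TCP position; "tcp_rot": TCP orientation; "wrist_force": force on the tool from outside, world axes, zero at the start; "torque": the same for the moment, N m; "width": opening from 0.0 (shut) to 1.0 (fully open); "grip_force": force on a finger pad.
Only numpy, scipy, OpenCV 4.12 (cv2) and the standard library are available. Lean on these libraries where they do the work, as an engineer would, in place of code of your own. Each camera call takes 0.05 s, during which the arm holds its last target. There are 200 camera calls.

TASK

Weigh the basket with the paint tin in it, to see how much is left: take the hand scale from its wooden rack, hook it under the top of the basket's arched handle and lift until the basket hangs a few centimetres clear of the bench, holding it still for two seconds so that the reading settles. Then set the basket down upright on the middle of the slatted board, with its tin still in it, unhook the scale and hang it back in the rack the way it hung. Handle the basket with the scale alone: the gripper must not touch the basket or the tin, and the wooden plant labels and the screwdriver on the bench stay where they lie.

Things in the scene. Friction and masses are not known exactly. Their poses are not given: they have to be found in the camera images.
- scale_grip (a point): Middle of the grey grip bar of the loose hand scale (190 g). Bar 130 mm along this point's y, 22 thick along x, 24 high; pinch it across x at its middle. z up. Below it: neck 12 mm thick to z = -24 mm, aluminium case 18 x 42 mm (x, y) to z = -70, then a sprung steel hook, mouth open to +x, lowest point z = -147 at rest. At the start the bar hangs in the rack, the hook free below.
- scale_hook (a joint): Extension of the hook of the hand scale in m: 0 at rest, grows as the hook is pulled down out of the case, stop at 0.04. Spring about 260 N/m, damped: the loaded basket (0.42 to 0.69 kg) pulls it out by about 15 to 25 mm.
- hook_seat (a point): Lowest inner point of the hook's curve, where the load's rod lies; 139.5 mm below the middle of the grip bar with the spring at rest, moves with the hook. Axes as scale_grip.
- basket: Loose open basket of light wooden slats, 104 x 96 mm (x, y), walls 45 mm high and 6 mm thick. Origin: centre of its underside, z up. A rigid arched handle of 8 mm steel rod stands in its y-z plane, its legs at y = +-51 mm, with its highest point in the middle. Stands on the bench at the start; with the tin 0.42 to 0.69 kg.
- arch_top (a point): Centre of the rod at the top of the basket's arched handle, 140 mm above the basket's underside; the rod runs along y here and slopes down to both sides, so that a hook slides to the middle.
- tin: Small paint tin with a lid, 77 mm across and 76 mm high, standing loose and upright in the basket; its top is 82 mm above the basket's underside. Origin: centre of its underside.
- board: Low slatted wooden standing board fixed to the bench, 170 x 170 mm, its top 18 mm above the bench. Origin: centre of its underside.
- rack: Wooden rack for the scale, fixed. Foot 100 x 150 mm (x, y); two uprights 12 mm thick, 50 mm deep at y = +-50 mm, each with an open-topped notch 30 mm wide in x (flared mouth), floor 163 mm and tops 190 mm above the bench. Open between them, so the scale comes out by lifting it 40 mm and drawing it along x. Origin: centre of its underside.
- rack_seat (a point): Where the middle of the scale's grip bar lies when the scale hangs in the rack (175 mm above the rack's underside): the bar along the rack's y, the hook's mouth to the rack's +x.
- label_bundle: Loose bundle of wooden plant labels, 27 x 156 x 19 mm, long along y at its own yaw 0; a bystander. Origin: centre of its underside.
- screwdriver: Loose screwdriver with a black handle, 29 x 168 x 29 mm, long along its y; a bystander. Origin: centre of its underside.
- hook_tip (a point): Tip of the hook, a J of 7 mm round wire in the scale's x-z plane: 22 mm to the +x side of the scale's middle (the hook's back is at x = -26 mm). With the spring at rest its upper end is 119 mm below the middle of the grip bar, the wire above the mouth 86 mm below; so a rod enters the mouth along x best 103 mm below the middle of the bar.
Things that resemble listed ones, but are neither listed nor needed, are in the scene too. Leave any yellow look-alike of the tin alone.

How it is judged:
By the outcome, as a careful person would: the job done as asked, in the order asked, and still so for the second after the job is handed in, with the robot touching nothing.
It also fails if it takes over 69 s, if anything falls off the work surface, if the arm or the gripper's body presses on something with over 40 N, if the wrist force passes 120 N, or if a joint passes its speed limit or range.

## Working session

There is one attempt and no reset: what is moved stays moved. The work goes in short steps, Python scripts to look and compute and a tool call to move; the robot and the scene stay as the last step left them, time stands still between calls to the robot, and variables do not carry over. Pictures are saved under pics/ and viewed, at most 10 in all, crops included, and the job is handed in when it is done.

Besides the shell and the picture viewer there is one more tool, called after "Call:" by a JSON object that holds its "op" and its "data". play_rows: Moves the arm, as the interface text tells. Its arguments: {"type":"object","properties":{"steps":{"type":"array"},"jaw":{"type":"number"},"grip_force":{"type":"number"}},"required":["steps"]}

```bash
mkdir -p pics
cat > h.py <<'E'
import numpy as np, cv2
from workcell import bot
from scipy.spatial.transform import Rotation as Ro
def ray(c,u,v):
    d=c["R"].T@np.linalg.solve(c["mtx"],[u,v,1.]); o=-c["R"].T@c["t"]; return o,d/np.linalg.norm(d)
def onz(c,u,v,z):
    o,d=ray(c,u,v); return o+d*(z-o[2])/d[2]
def tri(c1,p1,c2,p2):
    o1,d1=ray(c1,*p1);o2,d2=ray(c2,*p2)
    s=np.linalg.lstsq(np.c_[d1,-d2],o2-o1,rcond=None)[0]
    a=o1+s[0]*d1;b=o2+s[1]*d2; return (a+b)/2,np.linalg.norm(a-b)
def proj(c,X):
    p=c["mtx"]@(c["R"]@np.array(X)+c["t"]); return p[:2]/p[2]
E
python3 - <<'E'
from h import *
import pickle
s=bot.read_state(); print({k:np.round(v,3) for k,v in s.items()})
C={}
for n in("side","top","wrist"):
    C[n]=bot.read_camera(n); cv2.imwrite(f"pics/{n}0.png",C[n]["pixels"]); c=C[n]
    print(n,np.round(-c["R"].T@c["t"],3),np.round(c["R"][2],2),c["mtx"][0,0])
pickle.dump(C,open("C0.pkl","wb"))
E
```

```text
{'time': np.float64(0.0), 'q': array([-1.148,  0.265,  1.605,  0.   ,  1.274, -0.037]), 'joint_vel': array([-0.001, -0.   ,  0.   , -0.001,  0.001,  0.001]), 'joint_torque': array([-0.0000e+00, -5.1511e+01, -3.6732e+01, -0.0000e+00,  1.3000e-02,
       -0.0000e+00]), 'tool_pos': array([ 0.299, -0.604,  0.208]), 'tcp_rot': array([-3.057e+00, -7.150e-01,  1.000e-03]), 'wrist_force': array([0.266, 0.241, 0.157]), 'torque': array([ 0.068, -0.003,  0.035]), 'grip_force': np.float64(0.0), 'width': np.float64(1.003)}
side [ 0.123 -1.208  0.743] [ 0.32  0.84 -0.43] 501.40652315151186
top [ 0.465 -0.035  1.055] [ 0.08  0.02 -1.  ] 379.7140139736619
wrist [ 0.362 -0.571  0.373] [-0.25 -0.12 -0.96] 305.27310793337523
```

View pics/top0.png

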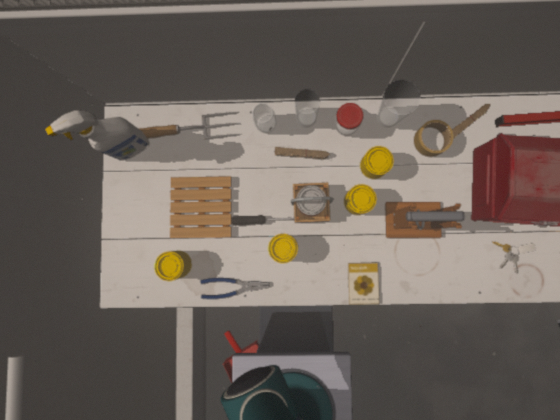

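View pics/side0.png

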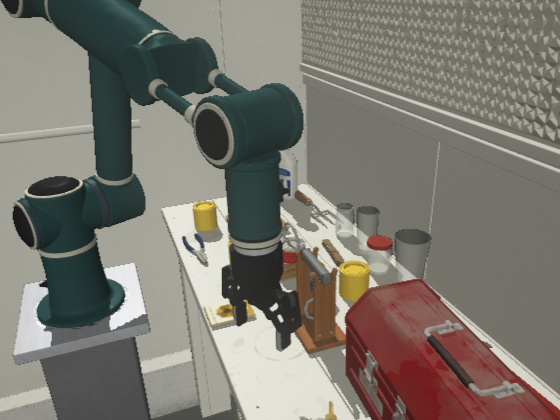

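Run:
```python
from h import *
import pickle
C=pickle.load(open("C0.pkl","rb"))
t=C["top"]; s=C["side"]
print(proj(t,[.3,-.605,.21]),proj(s,[.3,-.605,.21]),proj(t,[0,0,0]))
for n,p,z in [("board",(201,207),.018),("basket",(312,201),.14),("bar",(435,216),.175),("barL",(408,214),.175),("barR",(463,216),.175),("foot",(414,220),.012),("lab",(301,153),.019),("sd",(265,220),.015)]:
    print(n,onz(t,*p,z).round(3), proj(s,onz(t,*p,z)).round())
a=cv2.resize(t["pixels"][130:260,160:480],None,fx=2.4,fy=2.4,interpolation=cv2.INTER_CUBIC)
b=cv2.resize(s["pixels"][190:360,190:400],None,fx=1.7,fy=1.7,interpolation=cv2.INTER_CUBIC)
out=np.zeros((600,770,3),np.uint8); out[:312,:768]=a; out[312:600,:357]=b[:288]
out[312:600,380:764]=cv2.resize(C["wrist"]["pixels"],(384,288))
cv2.imwrite("pics/z0.png",out)
```

```text
[568.97622511 309.84706459] [262.0667521 351.9226959] [292.01540664 412.93622636]
board [0.555 0.24  0.018] [256. 221.]
basket [ 0.553 -0.063  0.14 ] [288. 225.]
bar [ 0.509 -0.343  0.175] [315. 266.]
barL [ 0.515 -0.282  0.175] [306. 252.]
barR [ 0.508 -0.407  0.175] [327. 280.]
foot [ 0.507 -0.343  0.012] [314. 326.]
lab [ 0.699 -0.039  0.019] [332. 249.]
sd [0.516 0.064 0.015] [262. 247.]
```

View pics/z0.png

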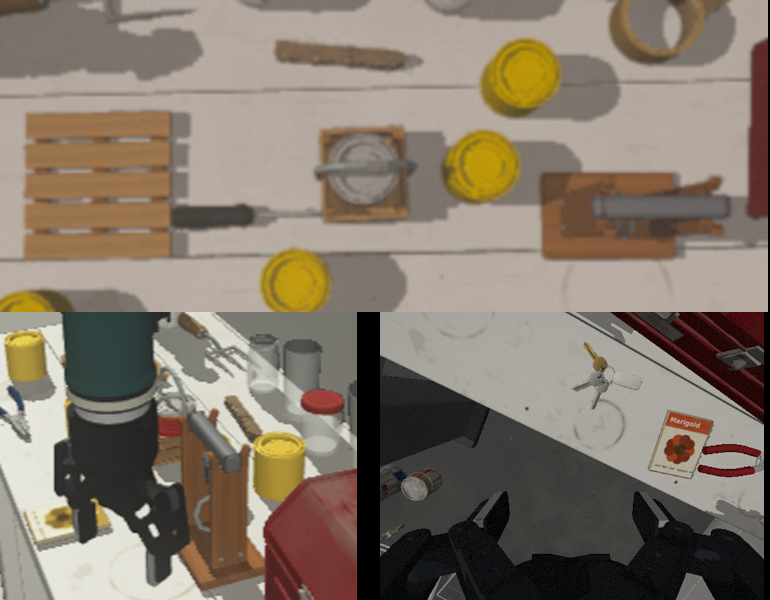

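Call:
{"op": "play_rows", "data": {"steps": [0,0,-0.06,0,0.03,-0.03,-0.11,-0.1,0.06,-0.07,-0.15,-0.25,0.1,-0.11,-0.17,-0.4,0.14,-0.16,-0.19,-0.55,0.18,-0.21,-0.19,-0.7,0.22,-0.26,-0.19,-0.85,0.26,-0.31,-0.19,-0.95,0.3,-0.36,-0.19,-1.05,0.354,-0.41,-0.19,-1.11], "jaw": 0}}

```text
time: 1.4
tool_pos: [0.4268, -0.1003, 0.3997]
tcp_rot: [2.22, 2.222, 0.001]
wrist_force: [0.7, -0.6, -0.5]
width: 1.003
grip_force: 0.0
```

Run:
```python
from h import *
import pickle
s=bot.read_state(); print(s["time"],s["tool_pos"].round(3),Ro.from_rotvec(s["tcp_rot"]).as_matrix().round(3))
C={}
for n in("side","wrist"):
    C[n]=bot.read_camera(n)
pickle.dump(C,open("C1.pkl","wb"))
b=cv2.resize(C["side"]["pixels"][200:380,220:400],(580,580),interpolation=cv2.INTER_CUBIC)
cv2.imwrite("pics/s1.png",b)
cv2.imwrite("pics/w1.png",C["wrist"]["pixels"])
```

```text
1.4 [ 0.427 -0.1    0.4  ] [[-0.001  1.     0.001]
 [ 1.     0.001 -0.   ]
 [-0.     0.001 -1.   ]]
```

View pics/s1.png

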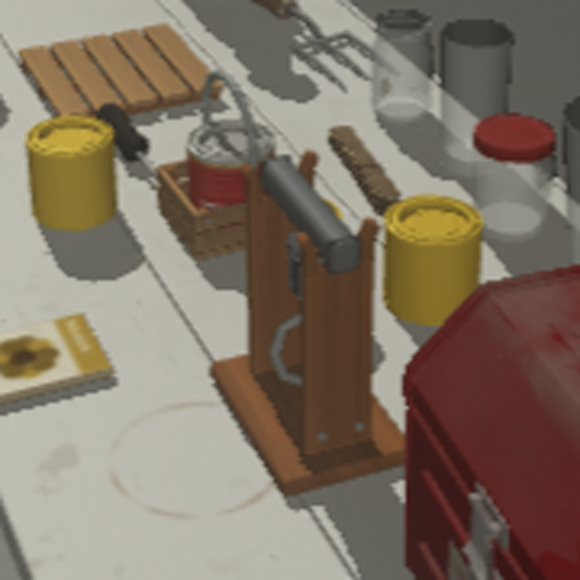

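View pics/w1.png

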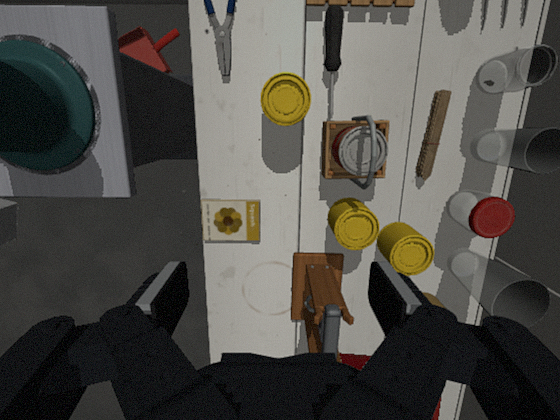

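Run:
```python
from h import *
import pickle
C0=pickle.load(open("C0.pkl","rb"));C1=pickle.load(open("C1.pkl","rb"))
out=np.zeros((600,800,3),np.uint8)
def put(r,c,im,x0,y0,w,h,f=5):
    out[r:r+h*f,c:c+w*f]=cv2.resize(im["pixels"][y0:y0+h,x0:x0+w],None,fx=f,fy=f,interpolation=cv2.INTER_CUBIC)
put(0,0,C0["top"],285,175,56,50); put(0,285,C1["wrist"],315,105,80,90,4)
put(0,610,C1["side"],265,210,38,52); put(255,0,C0["top"],380,195,56,50) 
put(370,285,C1["side"],290,240,60,45);put(270,600,C0["top"],430,195,38,50)
cv2.imwrite("pics/m1.png",out)
```

```text
(no output)
```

View pics/m1.png

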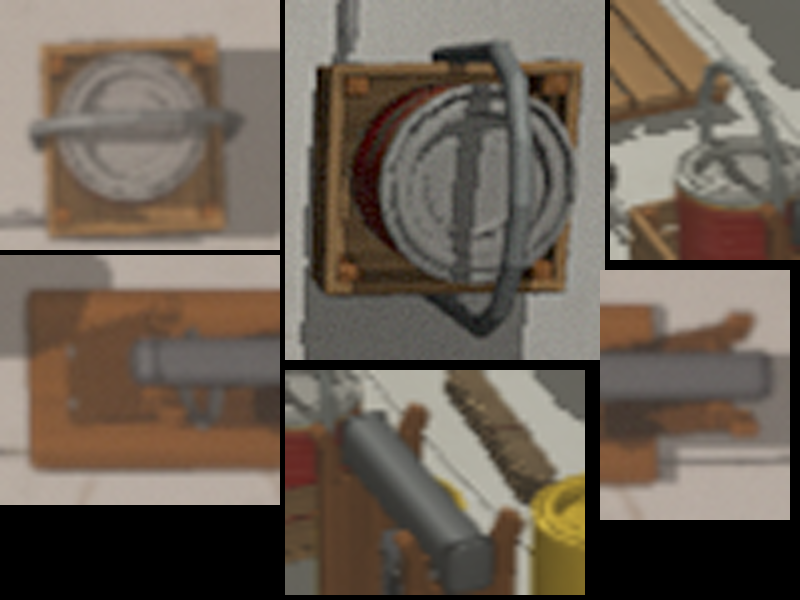

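Run:
```python
from h import *
import pickle
C0=pickle.load(open("C0.pkl","rb"));C1=pickle.load(open("C1.pkl","rb"))
t,s,w=C0["top"],C1["side"],C1["wrist"]
p=lambda r:(r[0].round(4),round(r[1],4))
print("arch t-w",p(tri(t,(312,199.6),w,(373.75,146.25))),"t-s",p(tri(t,(312,199.6),s,(286,224.4))),"s-w",p(tri(s,(286,224.4),w,(373.75,146.25))))
print("barL",p(tri(t,(407,215.6),s,(304.4,252.4))),"barR",p(tri(t,(464,216),s,(327,279.6))))
# basket rim corners (z~.045)
for q in [(45,45),(215,40),(225,230),(50,235)]: print(onz(t,285+q[0]/5,175+q[1]/5,.045).round(4))
for q in [(320,68),(580,65),(563,292),(325,290)]: print("w",onz(w,315+(q[0]-285)/4,105+q[1]/4,.045).round(4))
# board by colour (wood) and corners
hsv=cv2.cvtColor(t["pixels"],cv2.COLOR_BGR2HSV)
m=cv2.inRange(hsv,(5,70,60),(20,255,255)); m[:, :160]=0; m[:,245:]=0; m[:170]=0;m[250:]=0
q=np.argwhere(m)[:,::-1].astype(np.float32); r=cv2.minAreaRect(q); print(r)
for x in cv2.boxPoints(r): print("board",onz(t,*x,.018).round(3))
print("ctr",onz(t,*r[0],.018).round(4))
# rack foot corners
for x in [(386,203),(386,238),(441,239)]: print("foot",onz(t,*x,.012).round(3))
```

```text
arch t-w (array([ 0.5575, -0.0554,  0.1423]), np.float64(0.0146)) t-s (array([ 0.553 , -0.0615,  0.1406]), np.float64(0.0075)) s-w (array([ 0.5575, -0.0479,  0.1343]), np.float64(0.007))
barL (array([ 0.5112, -0.2793,  0.1746]), np.float64(0.0002)) barR (array([ 0.5075, -0.408 ,  0.1771]), np.float64(0.0001))
[ 0.6093 -0.0183  0.045 ]
[ 0.6099 -0.1094  0.045 ]
[ 0.508  -0.1119  0.045 ]
[ 0.5073 -0.019   0.045 ]
w [ 0.5033 -0.0164  0.045 ]
w [ 0.6095 -0.014   0.045 ]
w [ 0.6125 -0.1076  0.045 ]
w [ 0.5102 -0.1078  0.045 ]
((200.5, 206.5), (61.0, 61.0), 90.0)
board [0.644 0.327 0.018]
board [0.64  0.156 0.018]
board [0.471 0.157 0.018]
board [0.474 0.326 0.018]
ctr [0.5565 0.2414 0.018 ]
foot [ 0.556 -0.269  0.012]
foot [ 0.46  -0.265  0.012]
foot [ 0.455 -0.413  0.012]
```

Run:
```python
from h import *
s=bot.read_state(); print(s["time"],s["tool_pos"].round(4),s["q"].round(3))
```

```text
1.5 [ 0.428  -0.0965  0.3995] [-0.281 -0.252  1.783  0.003  1.611 -0.29 ]
```

Call:
{"op": "play_rows", "data": {"steps": [-0.03,0.01,0.0,0,-0.08,0.03,0,0.03,-0.13,0.05,0,0.03,-0.18,0.07,0.03,0.03,-0.22,0.081,0.07,0.03,-0.247,0.081,0.1,0.03,-0.247,0.081,0.12,0.03,-0.247,0.081,0.12,0.03,-0.247,0.081,0.12,0.03]}}

```text
time: 2.62
tool_pos: [0.5083, -0.349, 0.2813]
tcp_rot: [2.253, 2.186, 0.001]
wrist_force: [-0.1, -0.5, -0.1]
width: 1.002
grip_force: 0.0
```

Run:
```python
from h import *
import pickle
w=bot.read_camera("wrist");s=bot.read_state(); print(s["time"],s["tool_pos"].round(4),s["tcp_rot"].round(3))
pickle.dump(w,open("w2.pkl","wb"))
cv2.imwrite("pics/w2.png",w["pixels"])
for X in [(.5112,-.278,.175),(.5075,-.408,.175),(.509,-.343,.187)]: print(proj(w,X))
```

```text
2.675 [ 0.5086 -0.349   0.2818] [2.252e+00 2.186e+00 1.000e-03]
[279.35037037 123.97854801]
[279.32962547 263.11362482]
[279.02122303 201.38790097]
```

View pics/w2.png

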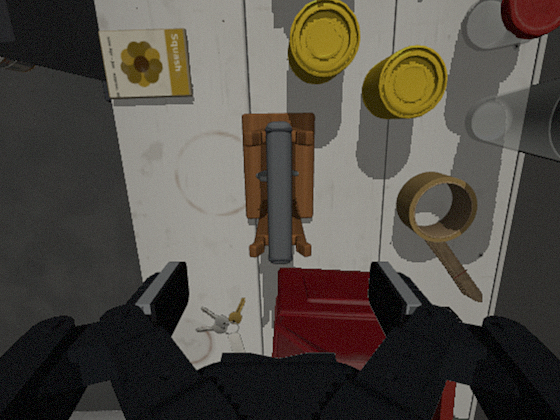

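Call:
{"op": "play_rows", "data": {"steps": [0.006,0,0.03,0,0.006,0,0.06,0,0.006,0,0.085,0,0.006,0,0.1,0,0.006,0,0.109,0,0.006,0,0.109,0,0.006,0,0.109,0]}}

```text
time: 3.55
tool_pos: [0.5087, -0.3437, 0.1719]
tcp_rot: [2.254, 2.185, 0.001]
wrist_force: [0.1, 0.3, 0.1]
width: 0.996
grip_force: 0.0
```

Call:
{"op": "play_rows", "data": {"steps": [0,0,0,0,0,0,0,0,0,0,0,0,0,0,0,0,0,0,0,0,0,0,0,0,0,0,0,0,0,0,0,0], "jaw": 255, "grip_force": 80}}

```text
time: 4.55
tool_pos: [0.508, -0.3433, 0.1706]
tcp_rot: [2.256, 2.187, 0.0]
wrist_force: [-0.0, 0.7, -0.6]
width: 0.003
grip_force: 0.0
```

Run:
```python
from h import *
import pickle
w=bot.read_camera("wrist");s=bot.read_camera("side")
out=np.zeros((420,800,3),np.uint8); out[:300,:400]=cv2.resize(w["pixels"],(400,300))
out[:400,400:]=cv2.resize(s["pixels"][160:360,230:430],(400,400),interpolation=cv2.INTER_CUBIC)
cv2.imwrite("pics/m3.png",out); print(bot.read_state())
```

```text
{'time': 4.65, 'q': array([-6.34889484e-01,  1.75156131e-01,  1.78456341e+00,  8.15833818e-06,
        1.18187842e+00, -6.03907465e-01]), 'joint_vel': array([ 4.98766137e-04, -1.16390858e-05,  1.24921305e-04, -6.72017943e-04,
       -1.68068363e-03,  1.06546450e-03]), 'joint_torque': array([-1.34346737e-03, -4.54157209e+01, -3.55721819e+01, -2.94889787e-04,
        1.15493895e-03,  7.81438274e-06]), 'tool_pos': array([ 0.50800006, -0.3432784 ,  0.17057196]), 'tcp_rot': array([-2.25558466e+00, -2.18675594e+00, -1.03179685e-05]), 'wrist_force': array([ 0.25918808,  0.35019205, -0.61076795]), 'torque': array([-0.02561155, -0.03504531, -0.01117424]), 'grip_force': 0.0, 'width': 0.0014946973633665735}
```

View pics/m3.png

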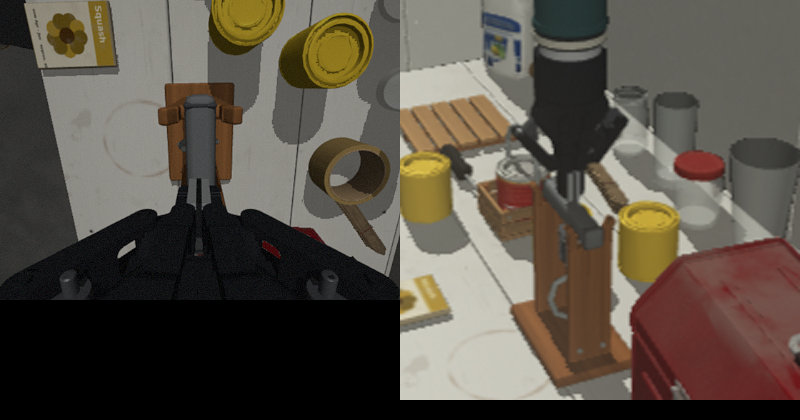

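Run:
```python
from h import *
w=bot.read_camera("wrist");s=bot.read_camera("side");t=bot.read_camera("top")
for z in (.13,.154,.17,.187,.2,.22): print(z,proj(s,(.508,-.343,z)).round(1),proj(w,(.508,-.343,z)).round(1),proj(t,(.508,-.343,z)).round(1))
out=np.zeros((600,800,3),np.uint8)
out[:600,:400]=cv2.resize(w["pixels"][200:420,207:353],(400,600),interpolation=cv2.INTER_CUBIC)
out[:600,400:]=cv2.resize(s["pixels"][210:330,280:360],(400,600),interpolation=cv2.INTER_CUBIC)
cv2.imwrite("pics/m4.png",out)
```

```text
0.13 [314.5 283. ] [278.7 228.1] [428.5 217.5]
0.154 [314.5 273.8] [278.8 240.6] [431.9 216.9]
0.17 [314.5 267.6] [278.9 250.8] [434.2 216.6]
0.187 [314.5 260.9] [279.  263.7] [436.8 216.1]
0.2 [314.5 255.7] [279.1 275.5] [438.9 215.8]
0.22 [314.4 247.6] [279.2 298.1] [442.2 215.3]
```

View pics/m4.png

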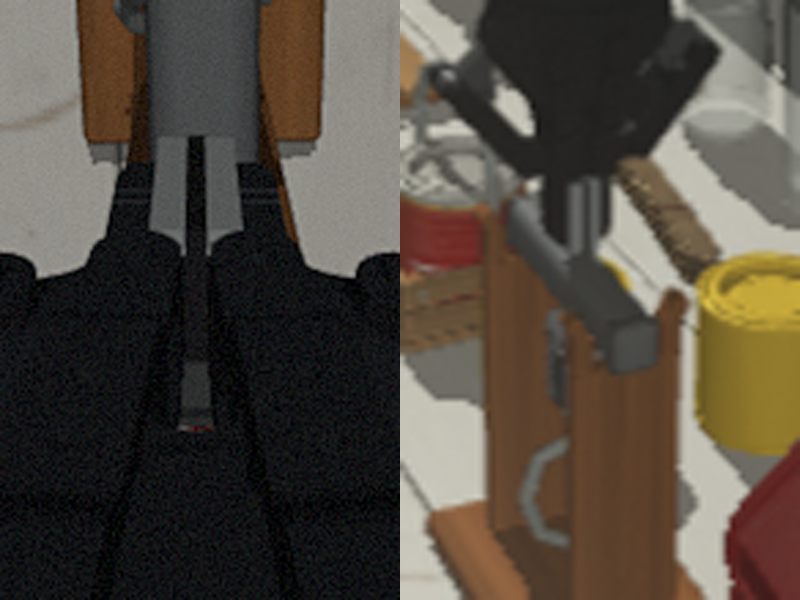

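Call:
{"op": "play_rows", "data": {"steps": [0,0,-0.03,0,0,0,-0.08,0,0,0,-0.11,0,0,0,-0.11,0,0,0,-0.11,0]}}

```text
time: 5.42
tool_pos: [0.5075, -0.3429, 0.2794]
tcp_rot: [-2.255, -2.186, 0.0]
wrist_force: [-0.7, -0.7, 0.0]
width: 0.003
grip_force: 0.0
```

Run:
```python
from h import *
import pickle
C1=pickle.load(open("C1.pkl","rb"))
w=bot.read_camera("wrist");s=bot.read_camera("side");st=bot.read_state();print(st["time"],st["tool_pos"].round(4))
pickle.dump((w,s),open("C5.pkl","wb"))
d=cv2.absdiff(s["pixels"],C1["side"]["pixels"]).max(2)>25
d[:,:280]=0;d[:,360:]=0
for r in range(215,290,3):
    c=np.flatnonzero(d[r]); print(r,(c.min(),c.max(),len(c)) if len(c) else None)
g=cv2.cvtColor(w["pixels"],cv2.COLOR_BGR2GRAY)
print(g[225:300:3,255:305:3])
T=st["tool_pos"]
for dz in(-.017,0,.017,.033): print(dz,proj(w,T+[0,0,dz]).round(1),proj(w,T+[0,.011,dz]).round(1),proj(s,T+[0,0,dz]).round(1),proj(s,T+[0,-.011,dz]).round(1))
# bar unchanged?
b=cv2.absdiff(s["pixels"],C1["side"]["pixels"]).max(2)[268:330,290:345]; print((b>25).sum())
```

```text
5.525 [ 0.5071 -0.3426  0.2783]
215 (np.int64(313), np.int64(317), 5)
218 None
221 None
224 None
227 None
230 None
233 None
236 None
239 None
242 None
245 None
248 None
251 None
254 None
257 None
260 None
263 None
266 None
269 None
272 None
275 None
278 None
281 None
284 None
287 None
[[ 93  91  66  65  65  53  70  79  83  69  83  73  64  71  58  48 106]
 [ 86  75  59  63  61  53  72  77  77  79  82  74  56  71  57  62 118]
 [144  72  62  55  58  52  73  85  81  79  75  76  67  65  62  59  96]
 [152  38  59  61  62  45  70  74  79  75  83  75  68  65  67  56  48]
 [157  46  57  61  61  48  74  83  84  81  81  71  65  67  66  58  49]
 [159  48  57  55  57  43  72  76  79  78  82  75  66  65  66  61  56]
 [158  64  64  53  91  43  74  81  81  84  79  79  65  96  57  54  64]
 [143  57  65  57  82  49  70  77  79  82  82  75  65  84  36  58  67]
 [ 99  68  73  69  73  59  75  60  65  72  73  78  69  73  36  77  66]
 [ 69  70  61  73  99  96  95   3  16  93  96  91  93  88  62  46  65]
 [ 80  57  48  78  95  95  97  15  13  78  93  93  96  91  84  41  48]
 [ 80  47  45  79  95  94  96  15
[... 504 characters left out ...]
6  94  97  94  86   3  27  16]
 [ 18  25  63  96  93  93 100  16  19  71  95  92 101  99  13  23  22]
 [ 27  23  16  48 101 118 107  21  24  64 120 113  56  18  21  17  27]
 [ 21  27  23  19  11  32 114  24  25  65  83  13  15  18  27   1  17]
 [ 17  32   7  22  20  20 106  23  25  77  16  10  11  14  23  18  26]
 [ 23  28  16  25  16  19  31  33  24  20  24  20  19  17  23  22  27]
 [ 17  19  32  23  18  17   3  31  26   5  15  15  31  25  18  24  20]]
-0.017 [278.1 239.7] [277.6 223.4] [313.9 230.5] [316.1 232.7]
0 [278.1 250.4] [277.5 232.7] [313.9 223.3] [316.1 225.4]
0.017 [278.  263.2] [277.4 244. ] [313.9 216. ] [316. 218.]
0.033 [278.  277.8] [277.3 256.9] [313.9 209. ] [316. 211.]
0
```

Call:
{"op": "play_rows", "data": {"steps": [0,0.001,0,0,0,0.001,0,0,0,0.001,0,0,0,0.001,0,0,0,0.001,0,0,0,0.001,0.03,0,0,0.001,0.06,0,0,0.001,0.09,0,0,0.001,0.11,0,0,0.001,0.12,0], "jaw": 0}}

```text
time: 6.78
tool_pos: [0.5085, -0.343, 0.1593]
tcp_rot: [-2.255, -2.186, 0.0]
wrist_force: [-0.0, 0.5, -0.2]
width: 1.005
grip_force: 0.0
```

Call:
{"op": "play_rows", "data": {"steps": [0,0,0.01,0,0,0,0.019,0,0,0,0.019,0,0,0,0.019,0]}}

```text
time: 7.28
tool_pos: [0.5093, -0.3436, 0.1422]
tcp_rot: [2.255, 2.186, 0.0]
wrist_force: [-0.5, 0.3, -0.7]
width: 1.003
grip_force: 0.0
```

Call:
{"op": "play_rows", "data": {"steps": [0,0,0,0,0,0,0,0,0,0,0,0,0,0,0,0,0,0,0,0,0,0,0,0,0,0,0,0], "jaw": 255, "grip_force": 80}}

```text
time: 8.15
tool_pos: [0.5093, -0.3435, 0.142]
tcp_rot: [2.255, 2.186, 0.0]
wrist_force: [-0.5, -0.4, 3.3]
width: 0.24
grip_force: 79.7
```

Call:
{"op": "play_rows", "data": {"steps": [0,0,-0.015,0,0,0,-0.04,0,0,0,-0.07,0,0,0,-0.095,0,-0.001,-0.03,-0.1,0,-0.003,-0.07,-0.1,0,-0.003,-0.09,-0.1,0,0.02,-0.09,-0.1,0,0.06,-0.09,-0.1,0,0.1,-0.085,-0.1,0]}}

```text
time: 9.4
tool_pos: [0.4273, -0.2389, 0.2415]
tcp_rot: [-2.256, -2.186, -0.001]
wrist_force: [1.3, -0.7, -1.8]
width: 0.238
grip_force: 79.1
```

Call:
{"op": "play_rows", "data": {"steps": [0.04,0.006,0,0,0.08,0.012,0,0,0.12,0.018,0,0,0.15,0.024,0,0,0.17,0.03,0,0,0.179,0.036,0,0,0.179,0.036,0,0,0.179,0.036,0,0]}}

```text
time: 10.4
tool_pos: [0.4686, -0.0633, 0.2415]
tcp_rot: [-2.256, -2.186, 0.001]
wrist_force: [-0.2, -0.5, -2.1]
width: 0.24
grip_force: 79.1
```

Run:
```python
from h import *
import pickle
w=bot.read_camera("wrist");s=bot.read_camera("side");t=bot.read_camera("top");st=bot.read_state();print(st["time"],st["tool_pos"].round(4),st["tcp_rot"].round(3),st["wrist_force"].round(1))
pickle.dump((w,s,t),open("C6.pkl","wb"))
out=np.zeros((600,800,3),np.uint8)
out[:600,:400]=cv2.resize(w["pixels"][80:380,180:380],(400,600),interpolation=cv2.INTER_CUBIC)
out[:400,400:]=cv2.resize(s["pixels"][160:290,220:350],(400,400),interpolation=cv2.INTER_CUBIC)
out[400:,400:]=cv2.resize(t["pixels"][150:250,212:412],(400,200),interpolation=cv2.INTER_CUBIC)
cv2.imwrite("pics/m6.png",out)
```

```text
10.55 [ 0.4685 -0.0636  0.2415] [-2.257 -2.185  0.   ] [-0.6 -0.5 -2.8]
```

View pics/m6.png

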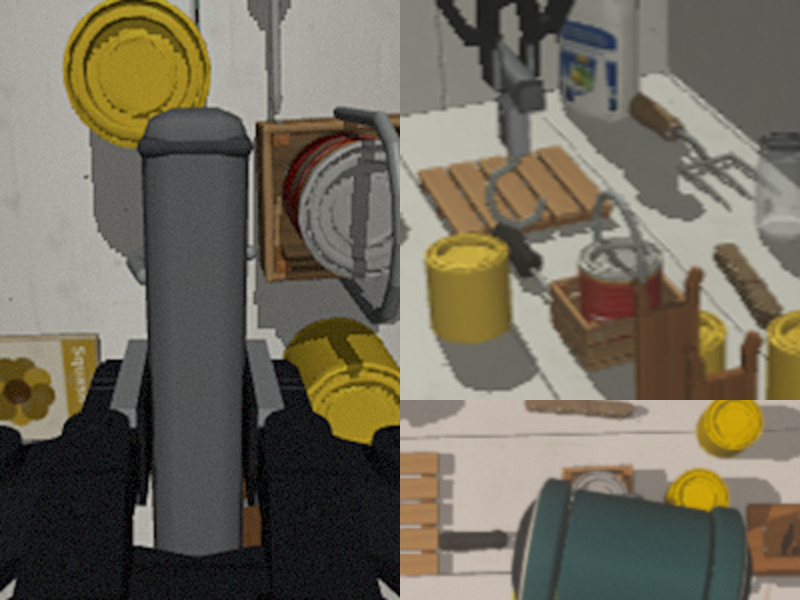

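Run:
```python
from h import *
import pickle
w,s,t=pickle.load(open("C6.pkl","rb"))
for zb in (.265,.275,.285): print(zb,proj(s,(.4905,-.0643,zb-.119)).round(1),proj(s,(.4665,-.0636,zb-.1435)).round(1))
for z in (.136,.14,.144): print("arch",z,proj(s,(.557,-.063,z)).round(1),proj(w,(.557,-.063,z)).round(1))
# steel-grey hook pixels & arch pixels in side
d=cv2.absdiff(s["pixels"],pickle.load(open("C1.pkl","rb"))["side"]["pixels"]).max(2)>20
for r in range(205,240,2): print(r,np.flatnonzero(d[r,240:300])+240)
print(cv2.cvtColor(s["pixels"],cv2.COLOR_BGR2GRAY)[216:234,278:300])
```

```text
0.265 [265.9 227. ] [257.8 236.7]
0.275 [265.8 223.7] [257.6 233.4]
0.285 [265.6 220.3] [257.4 230.1]
arch 0.136 [289.  225.6] [375.5 201.6]
arch 0.14 [289.  224.3] [376.8 202.7]
arch 0.144 [288.9 223. ] [378.2 203.8]
205 [252 253 254 255 256 257 258 259 260 261 262]
207 [253 254 255 256 257 258 259 260 261 262]
209 [254 255 256 257 258 259 260 261 262]
211 [256 257 258]
213 [255 256 257 258]
215 [250 251 252 253 254 255 256]
217 [249 250 251 252]
219 [248 249 250 251]
221 [248 249 250]
223 [248 249 250]
225 [248 249 250 251 266]
227 [249 250 251 264 265 266]
229 [249 250 251 252 264 265 266]
231 [250 251 252 253 254 255 256 258 259 260 261 262 263 264 265]
233 [256 257 258 259 260]
235 []
237 []
239 []
[[121 129 158 179 179 160 155 184 179 179 179 179 179 179 152 101 101 100
  101 100 101 100]
 [119 119 135 165 180 179 160 153 180 179 180 180 179 180 153 101 101 100
  101 101 102 102]
 [121 119 121 135 162 180 186 172 156 180 180 179 180 180 178 148 101 101
  101 101 102 102]
 [122 121 120 120 133 162 182 173 153 164 181 181 182 181 181 178 149 101
  102 101 102 101]
 [122 122 120 1
[... 587 characters left out ...]
7 122 104 112 125 128 155 181
  181 177 146 101]
 [ 92  72 108 127 105  85  83  82  85  92  99 140 154 116 127 138 155 184
  182 181 177 171]
 [ 93  74  80  95  87  82  83  83  84  87 118 160 178 146  99 109 113 154
  185 181 180 179]
 [ 85  75  77  83  81  84  80  73  72  84 137 179 181 157 102 100 105 105
  146 182 181 181]
 [ 71  69  72  71  80  91  89  83  75  85 142 181 182 179 148 100 105 121
  138 157 182 181]
 [ 72  76  81  81  86  92  98 100  99 100 109 147 181 181 158 110 104 116
  138 151 162 181]
 [ 99  99 100  99 104 105  93  95 103 102 101 108 148 182 179 146  98 107
  112 143 166 168]
 [102 102 102 102  99  93  93  94 103 102 102 102 108 148 181 160 113 105
  119 155 165 156]]
```

Call:
{"op": "play_rows", "data": {"steps": [0,0,0.015,0,0,0,0.03,0,0,0,0.032,0,0,0.02,0.032,0,0.001,0.04,0.032,0,0.002,0.06,0.032,0,0.003,0.075,0.032,0,0.003,0.085,0.032,0,0.003,0.088,0.032,0,0.003,0.088,0.032,0]}}

```text
time: 11.8
tool_pos: [0.5564, -0.0627, 0.2095]
tcp_rot: [-2.255, -2.186, 0.001]
wrist_force: [0.7, -0.2, -1.5]
width: 0.241
grip_force: 79.1
```

Run:
```python
from h import *
import pickle
w,s=bot.read_camera("wrist"),bot.read_camera("side");st=bot.read_state();print(st["time"],st["tool_pos"].round(4),st["wrist_force"].round(2))
pickle.dump((w,s),open("C7.pkl","wb"))
ref=pickle.load(open("C1.pkl","rb"))["side"]["pixels"]
d=cv2.absdiff(s["pixels"],ref).max(2)>20
for r in range(205,245,2): print(r,np.flatnonzero(d[r,270:320])+270)
T=st["tool_pos"]+[0,0,.0335]
for n,o in dict(tip=(.022,0,-.119),bot=(-.002,0,-.1435),back=(-.026,0,-.115)).items(): print(n,proj(s,T+np.array(o)).round(1))
b=d[245:275,275:300]; print("basket moved px",b.sum())
```

```text
11.9 [ 0.5562 -0.0626  0.2095] [-0.35  0.13 -1.19]
205 [284 285 286]
207 [284 285 286]
209 [284 285 286]
211 [283 284 285 286]
213 [285 286 287 288 289]
215 [287 288 289 290 291 292]
217 [287 288 289 290]
219 [283 284 285 286 287 288 289]
221 [281 282 283 284 285]
223 [280 281 282]
225 [280 281 282]
227 [279 280 281 292 293]
229 [279 280 281 296 297 298]
231 [296 297]
233 []
235 [281 282 285 286 287 291 292 293 294]
237 [285 286 287 288 289 290 291 292]
239 []
241 []
243 []
tip [296.2 228.1]
bot [288.3 237.6]
back [279.8 230. ]
basket moved px 7
```

Call:
{"op": "play_rows", "data": {"steps": [0,0,-0.008,0,0,0,-0.016,0,0,0,-0.023,0,0,0,-0.029,0,0,0,-0.034,0,0,0,-0.038,0,0,0,-0.042,0,0,0,-0.046,0,0,0,-0.05,0,0,0,-0.05,0]}}

```text
time: 13.15
tool_pos: [0.5564, -0.0626, 0.2593]
tcp_rot: [-2.255, -2.186, 0.001]
wrist_force: [0.2, 0.5, -5.6]
width: 0.239
grip_force: 78.5
```

Call:
{"op": "play_rows", "data": {"steps": [0,0,-0.004,0,0,0,-0.009,0,0,0,-0.014,0,0,0,-0.02,0,0,0,-0.026,0,0,0,-0.032,0,0,0,-0.037,0,0,0,-0.041,0,0,0,-0.044,0,0,0,-0.045,0]}}

```text
time: 14.4
tool_pos: [0.5568, -0.0627, 0.3048]
tcp_rot: [2.255, 2.187, 0.0]
wrist_force: [0.9, -0.5, -7.4]
width: 0.236
grip_force: 78.4
```

Run:
```python
from h import *
import pickle
w,s=bot.read_camera("wrist"),bot.read_camera("side");st=bot.read_state();print(st["time"],st["tool_pos"].round(4),st["wrist_force"].round(2),st["torque"].round(2))
pickle.dump((w,s),open("C8.pkl","wb"))
# arch apex position, red tin
def red(im): 
    h=cv2.cvtColor(im,cv2.COLOR_BGR2HSV); m=cv2.inRange(h,(0,120,50),(6,255,255))|cv2.inRange(h,(174,120,50),(180,255,255)); m[:200]=0;m[285:]=0;m[:,:260]=0;m[:,330:]=0;return m
for n,im in (("before",pickle.load(open("C7.pkl","rb"))[1]["pixels"]),("now",s["pixels"])):
    q=np.argwhere(red(im)[:,:345]); print(n,q.mean(0),q.min(0),q.max(0),len(q))
for z in (0,.03,.04,.05): print(z,proj(s,(.557,-.063,z+.03)).round(1))
```

```text
14.5 [ 0.5567 -0.0626  0.3046] [ 0.39 -0.86 -7.25] [-0.02  0.01 -0.03]
before [256.8440367  289.21559633] [250 279] [263 304] 218
now [242.63779528 289.14566929] [236 278] [249 303] 254
0 [289.9 259.3]
0.03 [289.6 250. ]
0.04 [289.6 246.9]
0.05 [289.5 243.7]
```

Call:
{"op": "play_rows", "data": {"steps": [0,0,0,0,0,0,0,0,0,0,0,0,0,0,0,0,0,0,0,0,0,0,0,0,0,0,0,0,0,0,0,0,0,0,0,0,0,0,0,0]}}

```text
time: 15.75
tool_pos: [0.5567, -0.0627, 0.3046]
tcp_rot: [-2.256, -2.187, 0.0]
wrist_force: [0.1, 0.1, -6.4]
width: 0.239
grip_force: 78.4
```

Call:
{"op": "play_rows", "data": {"steps": [0,0,0,0,0,0,0,0,0,0,0,0,0,0,0,0,0,0,0,0,0,0,0,0,0,0,0,0,0,0,0,0,0,0,0,0,0,0,0,0]}}

```text
time: 17.0
tool_pos: [0.5567, -0.0627, 0.3045]
tcp_rot: [-2.256, -2.187, 0.0]
wrist_force: [0.1, -0.1, -6.7]
width: 0.235
grip_force: 78.4
```

Run:
```python
from h import *
import pickle
C0=pickle.load(open("C0.pkl","rb"));C1=pickle.load(open("C1.pkl","rb"));t=C0["top"]
# board centre check: side view board corners by wood mask in C1 side, and basket-under offset in wrist
hsv=cv2.cvtColor(C1["side"]["pixels"],cv2.COLOR_BGR2HSV)
m=cv2.inRange(hsv,(5,70,60),(20,255,255)); m[:,:222]=0;m[:,292:]=0;m[:200]=0;m[240:]=0
k=cv2.findContours(cv2.morphologyEx(m,cv2.MORPH_CLOSE,np.ones((5,5))),0,2)[0]; k=max(k,key=cv2.contourArea)
print(cv2.approxPolyDP(k,3,True)[:,0])
for X in [(.644,.327,.018),(.64,.156,.018),(.471,.157,.018),(.474,.326,.018)]: print(proj(C1["side"],X).round(1))
w=pickle.load(open("C8.pkl","rb"))[0]; s=bot.read_state(); print(s["time"],s["wrist_force"].round(2))
```

```text
[[288 227]
 [272 208]
 [226 215]
 [238 235]
 [260 235]]
[272.4 206.3]
[289.  226.2]
[238.9 235.9]
[225.8 214.9]
17.0 [ 0.12 -0.07 -6.68]
```

Call:
{"op": "play_rows", "data": {"steps": [0.003,0,-0.003,0,0.01,0,-0.008,0,0.021,-0.001,-0.013,0,0.036,-0.001,-0.017,0,0.054,-0.002,-0.02,0,0.074,-0.002,-0.02,0,0.094,-0.003,-0.02,0,0.114,-0.004,-0.02,0,0.134,-0.004,-0.02,0,0.154,-0.005,-0.02,0]}}

```text
time: 18.25
tool_pos: [0.5565, 0.0928, 0.3244]
tcp_rot: [-2.255, -2.187, 0.0]
wrist_force: [0.2, 0.2, -7.1]
width: 0.236
grip_force: 78.4
```

Call:
{"op": "play_rows", "data": {"steps": [0.02,-0.001,0,0,0.04,-0.001,0,0,0.06,-0.002,0,0,0.08,-0.002,0,0,0.1,-0.003,0,0,0.117,-0.003,0,0,0.13,-0.004,0,0,0.14,-0.004,0,0,0.147,-0.004,0,0,0.151,-0.0045,0,0]}}

```text
time: 19.5
tool_pos: [0.5567, 0.2426, 0.3245]
tcp_rot: [2.256, 2.186, -0.001]
wrist_force: [0.9, 0.4, -6.2]
width: 0.243
grip_force: 78.4
```

Call:
{"op": "play_rows", "data": {"steps": [0,0,0,0,0,0,0,0,0,0,0,0,0,0,0,0,0,0,0,0,0,0,0,0,0,0,0,0,0,0,0,0,0,0,0,0,0,0,0,0]}}

```text
time: 20.75
tool_pos: [0.5567, 0.2425, 0.3246]
tcp_rot: [2.256, 2.187, -0.0]
wrist_force: [-0.4, -0.5, -7.9]
width: 0.242
grip_force: 78.4
```

```bash
cat > wr.py <<'E'
from h import *
import pickle,sys
w,s=bot.read_camera("wrist"),bot.read_camera("side");st=bot.read_state();print(st["time"],st["tool_pos"].round(4),st["wrist_force"].round(2))
pickle.dump((w,s),open(sys.argv[1],"wb"))
h=cv2.cvtColor(w["pixels"],cv2.COLOR_BGR2HSV)
for n,(lo,hi) in dict(wood=((5,70,40),(20,255,255)),red=((0,120,40),(5,255,255))).items():
    m=cv2.inRange(h,lo,hi)
    for k in cv2.findContours(m,0,2)[0]:
        if cv2.contourArea(k)>60: print(n,cv2.boundingRect(k),cv2.contourArea(k))
h=cv2.cvtColor(s["pixels"],cv2.COLOR_BGR2HSV); m=cv2.inRange(h,(0,120,50),(6,255,255))|cv2.inRange(h,(174,120,50),(180,255,255)); m[240:]=0;m[:,:220]=0;m[:,300:]=0
q=np.argwhere(m); print("side red",q.mean(0),q.min(0),q.max(0),len(q))
for z in (.018,.04,.06,.08): print(z,proj(s,(st["tool_pos"][0],st["tool_pos"][1],z+.03)).round(1))
E
python3 wr.py C9.pkl
```

```text
20.85 [0.5567 0.2425 0.3246] [ 0.4  -0.38 -6.64]
wood (360, 283, 16, 20) 164.5
wood (219, 111, 115, 112) 6363.0
wood (416, 48, 22, 74) 1223.0
red (81, 130, 26, 42) 390.5
side red [195.85875706 254.94915254] [190 245] [206 267] 177
0.018 [255.9 212.1]
0.04 [255.5 206. ]
0.06 [255.2 200.5]
0.08 [254.9 194.8]
```

Call:
{"op": "play_rows", "data": {"steps": [0,0,0.003,0,0,0,0.008,0,0,0,0.014,0,0,0,0.02,0,0,0,0.026,0,0,0,0.032,0,0,0,0.037,0,0,0,0.041,0,0,0,0.044,0,0,0,0.047,0]}}

```text
time: 22.1
tool_pos: [0.5568, 0.2426, 0.2776]
tcp_rot: [2.256, 2.187, 0.001]
wrist_force: [0.1, -0.9, -7.3]
width: 0.239
grip_force: 78.4
```

Call:
{"op": "play_rows", "data": {"steps": [0,0,0.003,0,0,0,0.006,0,0,0,0.01,0,0,0,0.014,0,0,0,0.018,0,0,0,0.023,0,0,0,0.029,0,0,0,0.035,0,0,0,0.042,0,0,0,0.049,0]}}

```text
time: 23.35
tool_pos: [0.5566, 0.2425, 0.228]
tcp_rot: [-2.256, -2.187, 0.0]
wrist_force: [0.6, 0.4, -1.8]
width: 0.239
grip_force: 79.0
```

```bash
python3 wr.py C10.pkl
python3 - <<'E'
from h import *
import pickle
w,s=pickle.load(open("C10.pkl","rb"))
T=bot.read_state()["tool_pos"]+[0,0,.0335]
for n,o in dict(tip=(.022,0,-.119),bot=(-.002,0,-.1435),back=(-.026,0,-.115),neckwire=(0,0,-.086)).items(): print(n,proj(s,T+np.array(o)).round(1))
print("arch",[proj(s,(.557,.2425,z)).round(1) for z in (.15,.158,.165)])
ref=pickle.load(open("C1.pkl","rb"))["side"]["pixels"]
d=cv2.absdiff(s["pixels"],ref).max(2)>20
for r in range(156,196,2): print(r,"".join("#" if x else "." for x in d[r,235:285]))
E
```

```text
23.45 [0.5559 0.2422 0.2271] [ 0.6  -1.08 -1.76]
wood (204, 108, 144, 138) 10758.0
wood (451, 26, 32, 96) 1996.5
side red [208.87790698 255.59883721] [203 246] [219 267] 172
0.018 [255.7 212.2]
0.04 [255.3 206.1]
0.06 [255.  200.5]
0.08 [254.7 194.9]
tip [260.6 184.8]
bot [254. 193.]
back [246.4 186. ]
neckwire [253.6 176.3]
arch [array([254.3, 183.4]), array([254.2, 181.1]), array([254., 179.])]
156 ...............############.......................
158 .............##############.......................
160 .............##########...........................
162 ..............#########...........................
164 ..............#########...........................
166 ..............#########...........................
168 ..............#########...........................
170 ...............########...........................
172 ................#######...........................
174 .................###..............................
176 .................###..............................
178 .............####.................................
180 ............##..###...............................
182 ............##.###.##.............................
184 ..........###...##....###.........................
186 ............######....######......................
188 ...........#######......###.......................
190 ............#####.....#####.......................
192 .................##########.......................
194 ...............##############.#...................
```

Call:
{"op": "play_rows", "data": {"steps": [0,-0.006,0,0,0,-0.014,0,0,-0.001,-0.024,0,0,-0.001,-0.034,0,0,-0.001,-0.046,0,0,-0.002,-0.058,0,0,-0.002,-0.07,0,0,-0.002,-0.08,0,0,-0.003,-0.088,0,0,-0.003,-0.088,0,0]}}

```text
time: 24.7
tool_pos: [0.4682, 0.2422, 0.2287]
tcp_rot: [2.255, 2.187, 0.0]
wrist_force: [1.0, 1.0, -1.7]
width: 0.236
grip_force: 79.1
```

```bash
python3 wr.py C11.pkl
python3 - <<'E'
from h import *
import pickle
w,s=pickle.load(open("C11.pkl","rb")); t=bot.read_camera("top")
a=pickle.load(open("C10.pkl","rb"))[1]["pixels"]
d=cv2.absdiff(s["pixels"],a).max(2)>25
print("basket change",d[200:225,244:275].sum(), d[180:200,262:275].sum())
st=bot.read_state()
# grey/red etc of tin in wrist: rim corner wood contours
h=cv2.cvtColor(w["pixels"],cv2.COLOR_BGR2HSV)
for X in [(.471,.157,.018),(.64,.156,.018),(.644,.327,.018),(.557-.052,.2425+.048,.063),(.557+.052,.2425-.048,.063),(.557+.052,.2425+.048,.063)]: print(X,proj(w,X).round(1))
m=cv2.inRange(h,(0,120,40),(5,255,255))|cv2.inRange(h,(174,120,40),(180,255,255)); 
for k in cv2.findContours(m,0,2)[0]:
    if cv2.contourArea(k)>60: print("red",cv2.boundingRect(k))
E
```

```text
24.8 [0.4688 0.2423 0.2287] [-0.2   0.75 -1.76]
wood (438, 313, 20, 20) 213.5
wood (366, 226, 21, 15) 159.0
wood (279, 105, 145, 139) 8590.5
wood (528, 30, 32, 89) 2075.0
red (326, 151, 23, 28) 106.0
red (87, 115, 45, 68) 1371.0
side red [208.85632184 255.5       ] [203 246] [219 267] 174
0.018 [230.2 216.8]
0.04 [229.7 210.7]
0.06 [229.3 205. ]
0.08 [228.8 199.3]
basket change 4 1
(0.471, 0.157, 0.018) [282.4 246.3]
(0.64, 0.156, 0.018) [410.4 243.4]
(0.644, 0.327, 0.018) [427.2 106.7]
(0.505, 0.2905, 0.063) [311.9 145.1]
(0.6090000000000001, 0.1945, 0.063) [402.7 227.9]
(0.6090000000000001, 0.2905, 0.063) [410.3 142.1]
red (325, 148, 49, 54)
red (87, 115, 45, 68)
```

Call:
{"op": "play_rows", "data": {"steps": [0,0,-0.016,0,-0.03,-0.002,-0.016,0,-0.07,-0.004,-0.016,0,-0.11,-0.006,-0.016,0,-0.15,-0.008,-0.016,0,-0.19,-0.01,-0.016,0,-0.23,-0.012,-0.016,0,-0.27,-0.014,-0.016,0,-0.31,-0.016,-0.016,0,-0.35,-0.018,-0.016,0]}}

```text
time: 26.1
tool_pos: [0.4403, -0.1087, 0.2462]
tcp_rot: [2.255, 2.185, 0.002]
wrist_force: [1.1, -1.3, -1.8]
width: 0.24
grip_force: 79.2
```

Call:
{"op": "play_rows", "data": {"steps": [-0.04,-0.002,0,0,-0.08,-0.003,0,0,-0.12,-0.004,0,0,-0.16,-0.006,0,0,-0.195,-0.007,0,0,-0.22,-0.008,0,0,-0.235,-0.008,0,0,-0.237,-0.008,0,0,-0.237,-0.008,0,0]}}

```text
time: 27.22
tool_pos: [0.4246, -0.3431, 0.2447]
tcp_rot: [-2.255, -2.187, -0.001]
wrist_force: [-0.5, 0.4, -2.3]
width: 0.242
grip_force: 79.2
```

Call:
{"op": "play_rows", "data": {"steps": [0,0.02,0,0,0.001,0.045,0,0,0.002,0.065,0,0,0.002,0.08,0,0,0.002,0.085,0,0,0.002,0.085,0.02,0,0.002,0.085,0.045,0,0.002,0.085,0.065,0,0.002,0.085,0.07,0,0.002,0.085,0.07,0]}}

```text
time: 28.48
tool_pos: [0.5091, -0.3443, 0.1741]
tcp_rot: [-2.255, -2.186, 0.0]
wrist_force: [0.6, 0.5, -1.1]
width: 0.24
grip_force: 79.2
```

```bash
python3 wr.py C12.pkl | head -1
python3 - <<'E'
from h import *
import pickle
C1=pickle.load(open("C1.pkl","rb"))["side"]
s=pickle.load(open("C12.pkl","rb"))[1]; st=bot.read_state()
# bar near end (R): predicted vs the mask of dark grey changes
d=cv2.absdiff(s["pixels"],C1["pixels"]).max(2)>25
for r in range(240,284,3): print(r,"".join("#" if x else "." for x in d[r,290:345]))
print(proj(s,st["tool_pos"]+[-.002,-.065,.0335]),proj(s,[.5075,-.408,.175]))
E
```

```text
28.575 [ 0.51   -0.3448  0.1757] [-0.9  -0.39 -2.14]
240 #######.################....###########................
243 #########.################..####...###.................
246 #################################.#.##.................
249 ############################.########..................
252 #####...############...####.##########.................
255 #######...###########.....###########..................
258 #######....#######.##..###.############................
261 #######......######....####################............
264 #######..........##.......################.............
267 #######..............###......##..########.............
270 #######.................#####..####..####..............
273 #######.................#.#####..########..............
276 #######............#..#.....#############..............
279 #######......................############..............
282 #######.............###................##..............
[327.79215899 266.6854158 ] [327.03332518 280.44424974]
```

Call:
{"op": "play_rows", "data": {"steps": [0.001,0,0.01,0,0.001,0,0.018,0,0.001,0,0.025,0,0.001,0,0.029,0,0.001,0,0.032,0,0.001,0,0.032,0,0.001,0,0.032,0]}}

```text
time: 29.45
tool_pos: [0.5096, -0.3434, 0.1428]
tcp_rot: [2.255, 2.186, 0.0]
wrist_force: [-0.5, -0.1, -1.8]
width: 0.238
grip_force: 79.3
```

Call:
{"op": "play_rows", "data": {"steps": [0,0,0.001,0,0,0,0.0015,0,0,0,0.0015,0,0,0,0.0015,0]}}

```text
time: 29.95
tool_pos: [0.5097, -0.3435, 0.142]
tcp_rot: [2.255, 2.186, 0.0]
wrist_force: [-1.3, 1.6, 6.3]
width: 0.239
grip_force: 80.0
```

Call:
{"op": "play_rows", "data": {"steps": [0,0,0,0,0,0,0,0,0,0,0,0,0,0,0,0,0,0,0,0,0,0,0,0], "jaw": 0}}

```text
time: 30.7
tool_pos: [0.5095, -0.3433, 0.141]
tcp_rot: [-2.256, -2.187, 0.0]
wrist_force: [0.4, -0.6, -0.8]
width: 1.003
grip_force: 0.0
```

Call:
{"op": "play_rows", "data": {"steps": [0,0,-0.01,0,0,0,-0.03,0,0,0,-0.06,0,0,0,-0.1,0,0,0,-0.14,0,0,0,-0.18,0,0.02,-0.03,-0.22,0,0.06,-0.06,-0.24,0,0.1,-0.08,-0.24,0,0.14,-0.1,-0.24,0]}}

```text
time: 31.95
tool_pos: [0.4133, -0.1993, 0.3838]
tcp_rot: [2.254, 2.183, 0.002]
wrist_force: [0.3, 1.0, 0.3]
width: 1.004
grip_force: 0.0
```

Call:
{"op": "play_rows", "data": {"steps": [0.04,0,0,0,0.08,0,0,0,0.1,0,0,0,0.1,0,0,0,0.1,0,0,0]}}

```text
time: 32.58
tool_pos: [0.4171, -0.1009, 0.3822]
tcp_rot: [2.254, 2.186, 0.001]
wrist_force: [-0.4, -0.2, -0.1]
width: 1.001
grip_force: 0.0
```

Run:
```python
from h import *
import pickle
C0=pickle.load(open("C0.pkl","rb"));C1=pickle.load(open("C1.pkl","rb"))
s,t=bot.read_camera("side"),bot.read_camera("top"); st=bot.read_state(); print(st["time"],st["tool_pos"].round(3),st["width"])
d=cv2.absdiff(s["pixels"],C1["side"]["pixels"]).max(2)>25
print("rack region diff",d[245:345,290:345].sum())
for r in range(240,345,8): print(r,"".join("#" if x else "." for x in d[r,280:350]))
d=cv2.absdiff(t["pixels"],C0["top"]["pixels"]).max(2)>30
for r in range(140,260,4): print(r,"".join("#" if x else "." for x in d[r,160:480:4]))
# basket on board in top: tin lid / basket
h=cv2.cvtColor(t["pixels"],cv2.COLOR_BGR2HSV); sub=d[170:245,165:240]; q=np.argwhere(sub)
if len(q): print("changed box on board",q.min(0)+[170,165],q.max(0)+[170,165])
for X in [(.505,.2905,.063),(.609,.1945,.063)]: print(proj(t,X).round(1))
h=cv2.cvtColor(s["pixels"],cv2.COLOR_BGR2HSV); m=cv2.inRange(h,(0,120,50),(6,255,255))|cv2.inRange(h,(174,120,50),(180,255,255)); m[240:]=0;m[:,:220]=0;m[:,300:]=0
q=np.argwhere(m); print("side red",q.mean(0),len(q))
```

```text
32.675 [ 0.417 -0.101  0.381] 1.0018301647573538
rack region diff 382
240 .#######################..............................................
248 ##########################............................................
256 #################.....................................................
264 #################.....................................................
272 #################.....................................................
280 #################.....................................................
288 .....############.....................................................
296 ......................................................................
304 ......................................................................
312 ......................................................................
320 ......................................................................
328 ......................................................................
336 ......................................................................
344 ...................................................
[... 1979 characters left out ...]
..........................................########..............................
236 ..........................................##########............................
240 .........................................##############.........................
244 ........................................##.################.....................
248 .......................................###.###################..................
252 ......................................###.########################..............
256 ......................................###############################...........
changed box on board [185 169] [224 239]
[177.4 225. ]
[213.6 185. ]
side red [208.83333333 255.52873563] 174
```

```bash
python3 -c "
from workcell import bot
print(bot.finish_job())"
```

```text
the job is handed in; nothing more can be done
None
```

The job is done and handed in at about 33 s: the basket weighed roughly 0.5 kg with its tin, hung about 4 cm clear and still for over two seconds, and now stands upright on the middle of the board. The scale hangs back in the rack as it did at the start; my first grasp closed just above the bar without moving anything, and the second held.

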